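# Mesh the rabbit's splined stem in the painting turntable and hold it down

### The arm

A 6-joint arm with a two-finger parallel gripper is mounted at the origin on the work surface. World frame = base frame: x ahead of the robot, y to its left, z up, the work surface at z = 0. Lengths are in m, angles in rad, forces in N, time in s.
With the tool pointing down it reaches from about 0.35 to 0.775 m from the base axis. Payload 5.5 kg.
Tool frame: the origin (TCP) lies at the very end of the fingers, on their centre line; the grasp point (between the pads) lies 19 mm behind it; z points along the fingers, x is the direction in which the jaws open and shut, and the axes are right-handed (so a half turn about z gives the same grasp; the last joint's range is limited). The gripper opens to 85 mm and grips with 20 to 120 N. Pads are 22 mm wide; open, the fingers measure 114 mm over their backs; the gripper's body (76 mm by 85 mm) begins 54 mm behind the grasp point. The pads swing forward as they close: fully open they stand 13 mm farther back than shut.
Start: joints at [-1.378, 0.313, 0.046, 1.304, 0, 1.431], TCP at [0.188, -0.543, 0.231] pointing down, gripper open.
Joint ranges: [-2.76, 2.76], [-0.86, 1.69], [-1.03, 1.26], [-2.2, 2.34], [-1.47, 1.5], [-3.14, 3.14]. Speed limits (rad/s): [2.57, 2.57, 3.14, 3.14, 3.14, 3.14].

### API

Orientations are given as a unit quaternion [w, x, y, z].
In Python, from workcell import monitor, eyes, ticket gives the robot as it stands.
- The arm moves only by the tool send_rows, never from a script. Its argument "targets" is a list of rows, each a list of 5 numbers: the shift along the world's x, y, z in m, then the turn about the world's z in degrees, then the closure in counts, from 0 (fully open) to 255 (shut). A call has 1 to 12 rows; each row shifts and turns the commanded pose from where the row before left it; what a row does not reach is not made up. A row lasts 1/10 s, in which the tool goes at most 50 mm and 8.59 degrees, less where a joint would pass 70% of its speed; a pose out of reach is approached as far as the arm can. A call is refused whole if a number of a shift passes 0.05 or a number of a turn 8.59, either way. A call with a gripper value outside its range is refused whole. The fingers move at their own pace and stop on an object; "newtons" is the grip in N (left out, the last holds). Time passes only in rows, so rows that do not move let the fingers close. It gives the time, the measured TCP pose, the force and the opening at its end, in the units of the state.
- monitor.get_state(): the state, without advancing time (a new reading comes with each control period).
- eyes.read_camera(name): name is "scene" or "top" or "wrist"; returns a dict with "img" (480x640x3 uint8, red, green, blue), "z_map" (480x640 float32, m along the optical axis (not along the pixel's ray), 0 where there is no reading), "camera_matrix" (3x3 intrinsics, pixels), "pose" (4x4, takes a point from camera to world coordinates); the wrist camera has in their place "T_tool_cam" (4x4, takes a point from camera to tool coordinates, whose origin is the TCP and whose axes are the tool frame's). Camera axes: x right, y down, z forward; pixel columns grow to the right and rows downward; lengths in m; the calibration is good to about 2 mm. A picture is of the moment at which its call begins: read the wrist's pose just before it.
- ticket.hand_in(): hands the job in, once; it reports no verdict.
Trained networks look in the newest picture that a camera, given by its name, has taken for a name from the list of things; names that differ only in an ending like _2 or _b are one class to them, and where a whole thing is asked for, a point or a joint stands for the part that bears it (a point fixed in the world has none). Each returns a list of dicts, best first, with "conf" (0 to 1); they miss things now and then, are a little off and sometimes report something else, mostly with a low value. They report only what shows in the picture. A call takes as long as a camera call. They do not tell look-alikes from the thing itself.
- eyes.spot_in(name, camera): "xyz" ([x, y, z] in m, in world coordinates, good to about 4 mm: the middle of the surface that is visible of it).
- eyes.tip_of(name, camera): "xyz" ([x, y, z] in m, in world coordinates, good to about 4 mm: a listed point, or the origin of a listed thing).
The state is a dict: "clock": time; "joint_pos": joint angles; "qvel": joint speeds; "tau": joint torques, N m; "tcp_pos": TCP position; "orientation": TCP orientation; "wrist_force": force on the tool from outside, world axes, zero at the start; "ft_torque": the same for the moment, N m; "finger_gap": finger opening in m.
Only numpy, scipy, OpenCV 4.12 (cv2) and the standard library are available. Lean on these libraries where they do the work, as an engineer would, in place of code of your own. Each camera call takes 0.05 s, during which the arm holds its last target.

### The job

Take the rabbit whose collar has the colour of the paint tub standing on the round black coaster out of the rack, turn it until its cross-shaped stem meshes with the socket of the turntable, and slide it fully home, collar flat on the wooden block, against the spring in the socket. Finish while still gripping the rabbit and pressing it down, because the spring lifts it if you let go. Leave the other rabbit and everything else where it stands.

Things in the scene. Friction and masses are not known exactly. Their poses are not given: they have to be found in the camera images.
- rabbit_red: flat dark-wood rabbit 18 mm thick (x) and 30-52 mm wide (y), RED collar 44 mm wide, 10 mm high; origin: centre of the collar's underside, z up; ears end 111 mm up; grip its flat faces about 64 mm up. Below: 30 mm stem of cross section, two vanes 26 x 7 mm along x and y, last 5 mm slimmer (22 x 4). 0.1 to 0.16 kg. Starts in the rack, collar on the rack's top
- rabbit_blue: the same rabbit figure, same stem and sizes, but with a BLUE collar and jumper; stands in the other hole of the rack
- rack: fixed plywood block 90 (x) by 190 (y) by 45 mm high; origin at the centre of its underside; two holes of 32 mm diameter at y = -55 and +55 mm, one rabbit in each
- turntable: fixed grey motor housing 150 x 150 x 25 mm; origin at the centre of its underside. On it an aluminium plate of 124 mm diameter and a square wooden block 64 x 64 mm, 40 mm high, with the socket in its top
- socket (a point): centre of the socket's mouth at the top of the wooden block, 71 mm above the table; z up, turns with the block. Socket: cross-shaped hole 40 mm deep, two slots 29 mm long, 9.4 mm wide along this point's x and y (parallel to the block's sides). A stem fits in any quarter turn. When home, the rabbit's origin is at this point, collar flat on the block
- hub (a joint): angle of the turning plate and block on the housing (rad, counter-clockwise from above); stiff: about 0.1 N m turns it, it stays where it is left
- pad (a joint): how far the yellow spring pad in the socket is pushed down (m). At 0 its top is 20 mm below the mouth; a stem fully home pushes it to 0.010; stop at 0.014. It pushes up with 5 N at first, 8 N when the stem is home, and lifts a rabbit that is let go
- coaster: fixed round black rubber coaster, 90 mm diameter, 5 mm thick, just beyond the turntable (150 mm from its centre on the side away from the robot); one paint tub stands on it. Origin at the centre of its underside
- tile: fixed white ceramic tile 90 by 90 by 5 mm just beyond the rack; the other paint tub stands on it. Origin at the centre of its underside
- tub_red: closed RED paint tub, 54 mm diameter, 65 mm high, origin at the centre of its underside; on the coaster or on the tile
- tub_blue: closed BLUE paint tub, 54 mm diameter, 65 mm high, origin at the centre of its underside; on the coaster or on the tile
- pot_a: empty terracotta pot, 84 mm across the rim, 75 mm high, origin under its centre; a bystander
- pot_b: smaller empty terracotta pot, 76 mm across the rim, 65 mm high, origin under its centre; a bystander
- glue: white glue bottle, 44 mm diameter, 110 mm high, origin under its centre; a bystander
- chick: small wooden yellow chick on a green foot 50 by 50 mm, 72 mm high, origin under its centre; a bystander
- brush: paint brush about 150 mm long lying on the table, origin near its middle; a bystander
Mind the look-alikes: they are no part of the job. Of the things that look like the coaster, the larger one is meant.

How it is judged:
By the outcome, as a careful person would: the job done as asked, in the order asked, and still so for the second after the job is handed in, while the arm keeps its last pose, push and grip.
It also fails if it takes over 42 s, if anything falls off the work surface, if the arm or the gripper's body presses on something with over 40 N, if the wrist force passes 120 N, or if a joint passes its speed limit or range.

## Working session

There is one attempt and no reset: what is moved stays moved. The work goes in short steps, Python scripts to look and compute and a tool call to move; the robot and the scene stay as the last step left them, time stands still between calls to the robot, and variables do not carry over. Pictures are saved under pics/ and viewed, and the job is handed in when it is done.

Besides the shell and the picture viewer there is one more tool, called after "Emit:" as name([rows], argument=value, ...), one row to a line, values as JSON. send_rows: Moves the arm, as the interface text tells. Its arguments: {"type":"object","properties":{"targets":{"type":"array"},"newtons":{"type":"number"}},"required":["targets"]}

```bash
mkdir -p pics; ls; cat > h.py <<'E'
import numpy as np, cv2
from workcell import monitor, eyes, ticket
def save(n,f,crop=None,scale=1):
    d=eyes.read_camera(n); im=d["img"][:,:,::-1]
    if crop: im=im[crop[1]:crop[3],crop[0]:crop[2]]
    im=cv2.resize(im,None,fx=scale,fy=scale,interpolation=cv2.INTER_CUBIC)
    cv2.imwrite("pics/"+f,im); return d
def world(d,T=None):
    T=d["pose"] if T is None else T
    K=d["camera_matrix"]; z=d["z_map"]; v,u=np.mgrid[:480,:640]
    p=np.stack([(u-K[0,2])/K[0,0]*z,(v-K[1,2])/K[1,1]*z,z],-1)
    w=p@T[:3,:3].T+T[:3,3]; w[z==0]=np.nan; return w
E
python3 - <<'E'
from h import *
np.set_printoptions(precision=4,suppress=True)
for n in ["scene","top"]:
    save(n,n+"0.png")
    for t in ["rabbit_red","rabbit_blue","rack","turntable","socket","coaster","tile","tub_red","tub_blue"]:
        print(n,t,[(np.round(r["xyz"],3),round(r["conf"],2)) for r in eyes.tip_of(t,n)[:3]])
s=monitor.get_state(); print(s)
E
```

```text
pics
scene rabbit_red [(array([ 0.611, -0.208,  0.046]), 0.59)]
scene rabbit_blue [(array([ 0.581, -0.107,  0.046]), 0.93), (array([ 0.611, -0.211,  0.044]), 0.56)]
scene rack [(array([ 0.598, -0.156, -0.   ]), 0.91), (array([ 0.61 , -0.206,  0.046]), 0.58)]
scene turntable [(array([0.552, 0.135, 0.   ]), 0.75)]
scene socket [(array([0.554, 0.13 , 0.072]), 0.63)]
scene coaster [(array([0.719, 0.205, 0.   ]), 0.81), (array([0.697, 0.082, 0.   ]), 0.67)]
scene tile [(array([ 0.741, -0.114, -0.005]), 0.93), (array([0.706, 0.086, 0.008]), 0.27)]
scene tub_red [(array([ 0.757, -0.115,  0.006]), 0.6), (array([ 0.481, -0.408, -0.001]), 0.6), (array([ 0.742, -0.114, -0.003]), 0.46)]
scene tub_blue [(array([0.708, 0.088, 0.005]), 0.6)]
top rabbit_red [(array([ 0.608, -0.209,  0.041]), 0.85)]
top rabbit_blue [(array([ 0.586, -0.103,  0.044]), 0.65)]
top rack [(array([ 0.595, -0.156, -0.   ]), 0.93)]
top turntable [(array([ 0.549,  0.133, -0.002]), 0.72)]
top socket [(array([0.548, 0.129, 0.074]), 0.59)]
top coaster [(array([0.699, 0.08 , 0.003]), 0.7)]
top tile [(array([ 0.744, -0.114, -0.002]), 0.64)]
top tub_red [(array([ 0.758, -0.114,  0.006]), 0.85)]
top tub_blue [(array([0.706, 0.089, 0.004]), 0.78), (array([ 0.462,  0.41 , -0.003]), 0.59)]
{'clock': 1.0, 'joint_pos': array([-1.3776,  0.3132,  0.0461,  1.3036, -0.    ,  1.4312]), 'qvel': array([-0.0004, -0.0003,  0.    , -0.0013, -0.0001, -0.001 ]), 'tau': array([  0.    , -48.0472,  29.8821,   0.0003,  -0.0002,   0.    ]), 'tcp_pos': array([ 0.1878, -0.5435,  0.2313]), 'orientation': array([ 0.    ,  0.8145, -0.5802,  0.    ]), 'wrist_force': array([ 0.4949, -0.2152, -0.3681]), 'ft_torque': array([-0.0032, -0.0517,  0.0042]), 'finger_gap': 0.08578231782004782}
```

View pics/scene0.png

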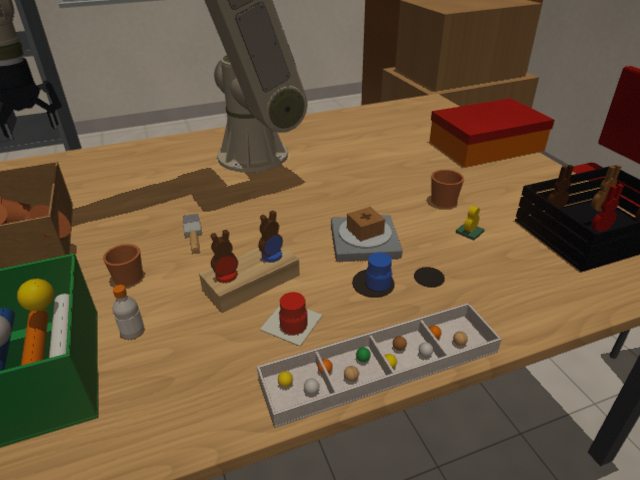

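View pics/top0.png

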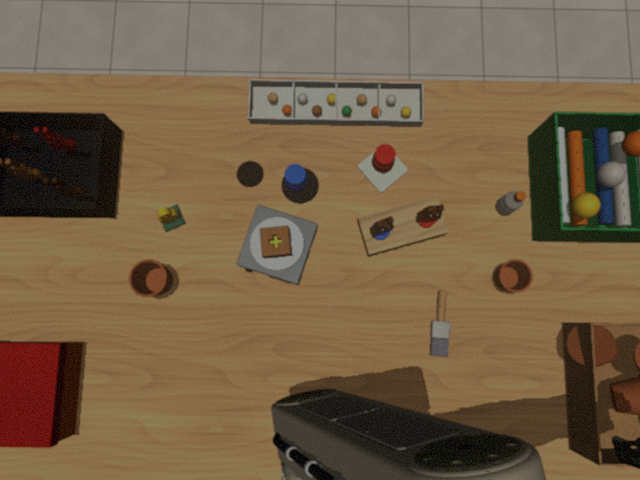

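The scene view shows two black discs: a larger one at scene (373,283) / top (300,184) with the blue tub on it, and a smaller empty one at scene (429,277) / top (250,173). The larger is the coaster, so I want the blue-collared rabbit at scene (271,240) / top (382,230), not the red one at scene (223,262). The white tile at scene (292,322) carries the red tub. I'll confirm this in one enlarged crop and measure at the same time.

```bash
python3 - <<'E'
from h import *
np.set_printoptions(precision=4,suppress=True)
d=save("scene","crop1.png",(190,190,460,350),2.9)
t=eyes.read_camera("top"); 
im=t["img"][:,:,::-1][130:290,225:455]; cv2.imwrite("pics/crop2.png",cv2.resize(im,None,fx=3.4,fy=3.4,interpolation=cv2.INTER_CUBIC))
for n,dd in (("scene",d),("top",t)):
    w=world(dd); 
    def rep(nm,c,r,z0,z1):
        m=(np.hypot(w[...,0]-c[0],w[...,1]-c[1])<r)&(w[...,2]>z0)&(w[...,2]<z1)
        p=w[m]
        if len(p)<5: print(n,nm,len(p)); return
        rc=cv2.minAreaRect((p[:,:2]*1000).astype(np.float32))
        c_=np.cov(p[:,:2].T); e,v=np.linalg.eigh(c_)
        print(n,nm,len(p),"med z",np.median(p[:,2]).round(4),"rect",np.round(rc[0],1),np.round(rc[1],1),round(rc[2],1),"mean",p.mean(0),"pca",np.degrees(np.arctan2(v[1,1],v[0,1])).round(1),2*np.sqrt(e)*1e3)
    rep("block",(.551,.131),.055,.064,.078)
    rep("housing",(.551,.131),.12,.018,.030)
    rep("racktop",(.597,-.156),.12,.040,.0475)
    rep("blue up",(.585,-.105),.045,.085,.17)
    rep("blue body",(.585,-.105),.045,.060,.13)
    rep("red up",(.610,-.208),.045,.085,.17)
E
```

```text
scene block 493 med z 0.0702 rect [551.4 132.1] [69.9 67.4] 6.2 mean [0.5556 0.1303 0.0698] pca -164.6 [39.7001 41.143 ]
scene housing 1315 med z 0.0245 rect [553.4 131.6] [150.3 153.9] 72.8 mean [0.5782 0.1188 0.0249] pca 58.7 [ 85.5285 103.8473]
scene racktop 1796 med z 0.0447 rect [ 597.6 -157. ] [ 95.1 191.8] 16.7 mean [ 0.6118 -0.1623  0.0446] pca 103.1 [ 52.1549 108.4739]
scene blue up 564 med z 0.1189 rect [ 584.2 -105.8] [23.7 50.5] 17.4 mean [ 0.5892 -0.1064  0.1185] pca 101.8 [ 9.6297 24.7222]
scene blue body 574 med z 0.0932 rect [ 583.8 -104.5] [23.7 53.2] 17.4 mean [ 0.5908 -0.1062  0.0949] pca 101.2 [ 8.468  28.0222]
scene red up 632 med z 0.1185 rect [ 613.5 -209.6] [22.4 49.3] 8.8 mean [ 0.6188 -0.2104  0.1182] pca 92.2 [ 8.99   24.0295]
top block 754 med z 0.071 rect [551.4 131.7] [64.6 64.4] 6.8 mean [0.551  0.1315 0.0709] pca -166.6 [38.769  39.4181]
top housing 2310 med z 0.0255 rect [548.8 132.7] [150.6 156. ] 72.9 mean [0.5471 0.1303 0.0254] pca 143.8 [102.5441 103.3238]
top racktop 2038 med z 0.045 rect [ 597.3 -157.2] [ 91.  190.2] 16.3 mean [ 0.594  -0.1537  0.0448] pca 106.0 [ 58.5663 107.6064]
top blue up 265 med z 0.1346 rect [ 580.7 -104.4] [20.5 50.2] 21.4 mean [ 0.5781 -0.1014  0.1278] pca 105.9 [10.9231 25.4742]
top blue body 156 med z 0.0953 rect [ 579.9 -105. ] [18.8 52.6] 15.5 mean [ 0.5743 -0.0987  0.0983] pca 97.4 [ 9.1491 29.597 ]
top red up 302 med z 0.1313 rect [ 610.8 -208.5] [20.3 49.6] 7.4 mean [ 0.6083 -0.2054  0.1258] pca 91.5 [11.075 25.439]
```

View pics/crop1.png

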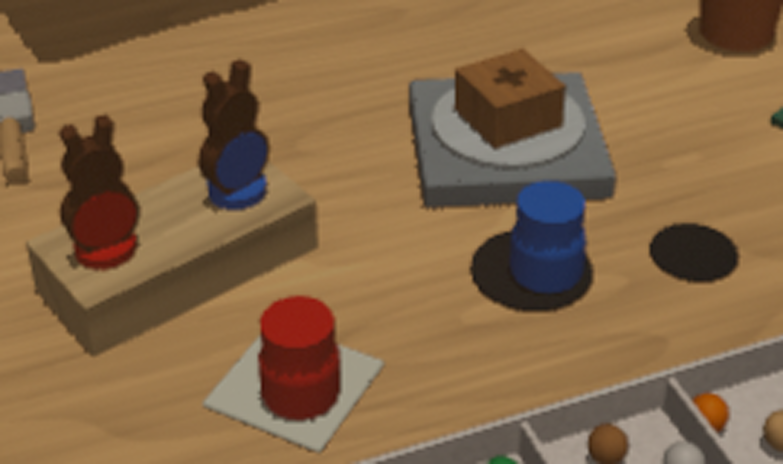

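View pics/crop2.png

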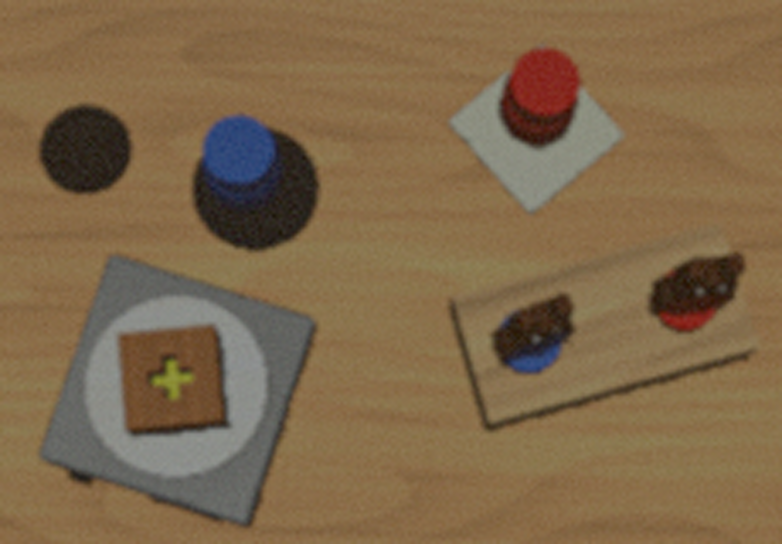

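The crops confirm it: blue tub on the larger black disc at crop2 (255,187), smaller disc at (85,150) empty, blue rabbit at crop2 (533,340) in the rack's left hole. Target: the blue rabbit at about (0.582, -0.105), flat-face normal about 17°, socket at about (0.551, 0.132), block yaw about 6.5°. Moving above the rabbit now.

Emit:
send_rows([
  [0.032,0.036,0,7.4,0],
  [0.032,0.036,0,7.4,0],
  [0.032,0.036,0,7.4,0],
  [0.032,0.036,0,7.4,0],
  [0.032,0.036,0,7.4,0],
  [0.032,0.036,0,7.4,0],
  [0.032,0.036,0,7.4,0],
  [0.032,0.036,0,7.4,0],
  [0.032,0.036,0,7.4,0],
  [0.032,0.036,0,7.4,0],
  [0.032,0.036,0,7.4,0],
  [0.032,0.036,0,7.4,0],
], newtons=60)

```text
clock: 2.3
tcp_pos: [0.573, -0.1098, 0.2315]
orientation: [0.0, 0.987, 0.158, 0.0]
wrist_force: [-0.1, -1.4, 0.4]
finger_gap: 0.0856
```

Emit:
send_rows([
  [0.008,0.004,0,0,0],
  [0,0,0,0,0],
])

```text
clock: 2.5
tcp_pos: [0.5808, -0.1062, 0.2309]
orientation: [0.0, 0.988, 0.156, -0.0]
wrist_force: [-0.1, 0.4, 1.2]
finger_gap: 0.0854
```

```bash
cat >> h.py <<'E'
from scipy.spatial.transform import Rotation as R
def tcp():
    s=monitor.get_state(); q=s["orientation"]; M=np.eye(4); M[:3,:3]=R.from_quat([q[1],q[2],q[3],q[0]]).as_matrix(); M[:3,3]=s["tcp_pos"]
    return M,s
def yaw(M): return np.degrees(np.arctan2(M[1,0],M[0,0]))
E
python3 - <<'E'
from h import *
np.set_printoptions(precision=4,suppress=True)
M,s=tcp(); d=save("wrist","w1.png")
print(s["tcp_pos"],yaw(M),s["clock"],s["joint_pos"],s["wrist_force"])
w=world(d,M@d["T_tool_cam"])
for z0,z1 in ((.06,.085),(.085,.11),(.11,.165),(.052,.0565)):
    m=(np.hypot(w[...,0]-.582,w[...,1]+.105)<.045)&(w[...,2]>z0)&(w[...,2]<z1); p=w[m]
    if len(p)>5: print(z0,len(p),cv2.minAreaRect((p[:,:2]*1000).astype(np.float32)),p[:,2].max())
m=(np.hypot(w[...,0]-.582,w[...,1]+.105)<.2)&(w[...,2]>.042)&(w[...,2]<.047);print(cv2.minAreaRect((w[m][:,:2]*1000).astype(np.float32)))
for t in ["rabbit_blue"]: print(eyes.tip_of(t,"wrist")[:2],eyes.spot_in(t,"wrist")[:2])
E
```

```text
[ 0.5808 -0.1062  0.2309] 17.991128079974533 2.5 [-0.3167  0.3439  0.0882  1.3153 -0.0001  0.9401] [-0.147   0.3633  1.1862]
0.06 64 ((571.4638671875, -81.50820922851562), (18.475780487060547, 3.6649625301361084), 32.17082977294922) 0.08485348916490842
0.085 501 ((573.9801635742188, -86.02842712402344), (19.183185577392578, 10.409599304199219), 22.107206344604492) 0.10079130140687748
0.11 2318 ((579.8757934570312, -104.72711944580078), (20.795087814331055, 36.52992630004883), 21.372766494750977) 0.15577036186917226
0.052 847 ((580.9425048828125, -102.92732238769531), (43.4599494934082, 36.56841278076172), 14.376952171325684) 0.05645265643356767
((661.4807739257812, -138.7545166015625), (226.3444061279297, 191.03944396972656), 16.39957618713379)
[{'xyz': [0.5821, -0.103, 0.0469], 'conf': 0.64}, {'xyz': [0.6996, 0.0829, 0.0013], 'conf': 0.32}] [{'xyz': [0.5796, -0.0971, 0.1308], 'conf': 0.83}, {'xyz': [0.452, -0.3958, 0.0604], 'conf': 0.65}]
```

View pics/w1.png

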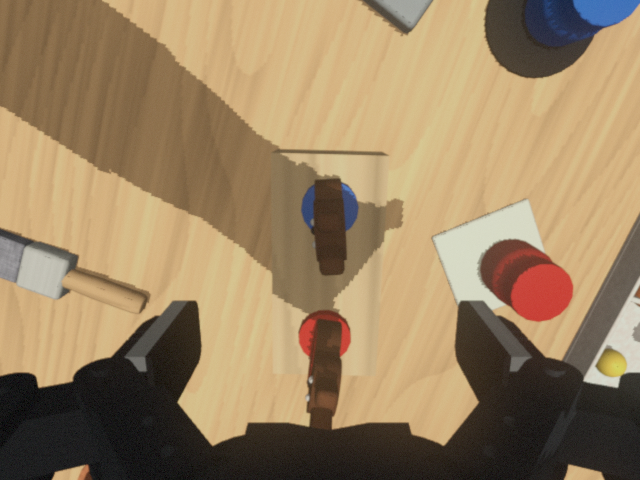

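The wrist view shows the blue-collared rabbit centred at (330,225), between the open fingers' lanes, with the red one nearer at (325,350) and well clear. Descending and gripping.

Emit:
send_rows([
  [0,0.002,-0.045,2.5,0],
  [0,0,-0.045,0,0],
  [0,0,-0.03,0,0],
  [0,0,-0.02,0,0],
  [0,0,0,0,0],
])

```text
clock: 3.15
tcp_pos: [0.5763, -0.1063, 0.0883]
orientation: [-0.001, 0.985, 0.175, -0.003]
wrist_force: [-0.8, -0.4, -0.8]
finger_gap: 0.0857
```

Emit:
send_rows([
  [0,0,0,0,255],
  [0,0,0,0,255],
  [0,0,0,0,255],
  [0,0,0,0,255],
  [0,0,0,0,255],
  [0,0,0,0,255],
  [0,0,0,0,255],
  [0,0,0,0,255],
], newtons=70)

```text
clock: 3.95
tcp_pos: [0.5805, -0.1056, 0.0921]
orientation: [0.0, 0.984, 0.177, 0.001]
wrist_force: [0.0, 0.1, 6.0]
finger_gap: 0.0174
```

Emit:
send_rows([
  [0,0,0.01,0,255],
  [0,0,0.02,0,255],
  [0,0,0.03,0,255],
  [0,0,0.04,0,255],
  [0,0,0,0,255],
  [0,0,0,0,255],
])

```text
clock: 4.55
tcp_pos: [0.5803, -0.1056, 0.1923]
orientation: [0.0, 0.984, 0.177, 0.001]
wrist_force: [0.4, 0.2, -2.6]
finger_gap: 0.0171
```

```bash
python3 - <<'E'
from h import *
np.set_printoptions(precision=4,suppress=True)
M,s=tcp(); print(s["tcp_pos"],yaw(M),s["finger_gap"],s["wrist_force"],s["clock"])
d=save("scene","s2.png",(200,150,420,310),3.5)
for t in ["rabbit_blue"]: print(eyes.tip_of(t,"scene")[:2])
E
```

```text
[ 0.5803 -0.1056  0.1923] 20.373394445941653 0.017090303493329354 [ 0.3742  0.1897 -2.586 ] 4.55
[{'xyz': [0.5831, -0.1047, 0.1456], 'conf': 0.77}, {'xyz': [0.5969, -0.1597, -0.0008], 'conf': 0.53}]
```

View pics/s2.png

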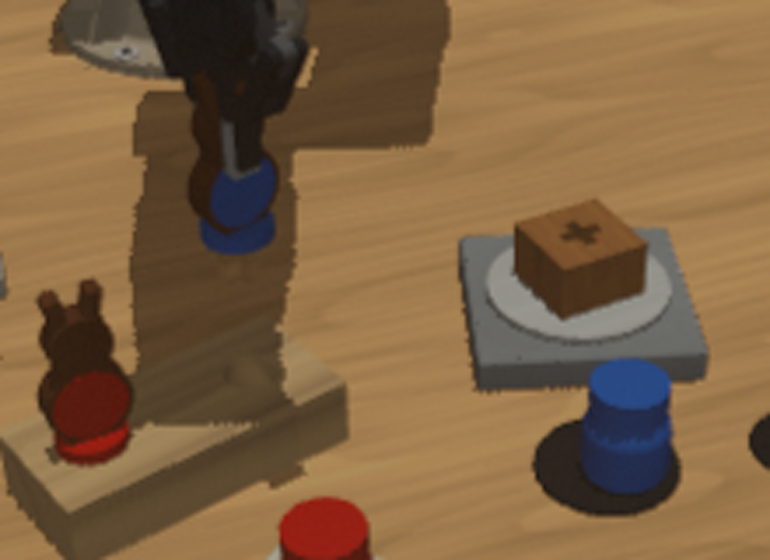

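The blue rabbit hangs in the gripper with its collar at crop (237,235) and the blue hole is empty. The red rabbit at (90,380) is untouched. I'll stop short of the socket so the wrist camera can see collar and socket together.

Emit:
send_rows([
  [-0.01,0.045,0,-5,255],
  [-0.01,0.045,0,-5,255],
  [-0.01,0.045,0,-4,255],
  [0,0,0,0,255],
  [0,0,0,0,255],
])

```text
clock: 5.15
tcp_pos: [0.5486, 0.0307, 0.1899]
orientation: [-0.0, 0.998, 0.057, -0.001]
wrist_force: [0.1, -0.4, -1.4]
finger_gap: 0.0176
```

```bash
python3 - <<'E'
from h import *
np.set_printoptions(precision=4,suppress=True)
M,s=tcp(); d=save("wrist","w3.png")
print(s["tcp_pos"],yaw(M),s["wrist_force"],s["finger_gap"])
T=M@d["T_tool_cam"]; print(d["T_tool_cam"])
w=world(d,T); im=d["img"].astype(int)
m=(np.hypot(w[...,0]-.551,w[...,1]-.132)<.055)&(w[...,2]>.064)&(w[...,2]<.078);print("block",cv2.minAreaRect((w[m][:,:2]*1000).astype(np.float32)),np.median(w[m][:,2]))
print(eyes.tip_of("socket","wrist")[:2],eyes.tip_of("rabbit_blue","wrist")[:2])
# near pixels: held rabbit
z=d["z_map"]; blue=(im[...,2]>im[...,0]*1.5)&(im[...,2]>50)&(z>0)&(z<.3); v,u=np.where(blue); print(len(u)); 
if len(u):
    p=w[blue]; print(p.min(0),p.max(0),u.min(),u.max(),v.min(),v.max())
E
```

```text
[0.5486 0.0307 0.1899] 6.547306882427231 [ 0.0927 -0.3721 -1.3995] 0.017571059624650144
[[ 1.      0.0005 -0.0002 -0.0002]
 [-0.0005  0.9653  0.2611 -0.0655]
 [ 0.0003 -0.2611  0.9653 -0.1428]
 [ 0.      0.      0.      1.    ]]
block ((550.6187133789062, 130.53933715820312), (64.14666748046875, 62.07151794433594), 6.581864833831787) 0.07118037366611021
[{'xyz': [0.5494, 0.1361, 0.07], 'conf': 0.79}] [{'xyz': [0.547, 0.0339, 0.144], 'conf': 0.86}]
9155
[0.5274 0.0223 0.0222] [0.7287 0.1163 0.2121] 281 634 117 285
```

View pics/w3.png

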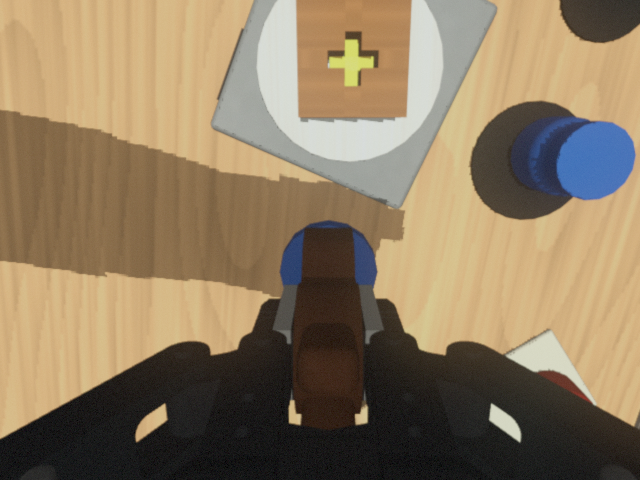

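```bash
cat > meas.py <<'E'
from h import *
from scipy.optimize import least_squares
np.set_printoptions(precision=4,suppress=True)
def ground(uv,T,K,z):
    uv=np.atleast_2d(uv).astype(float); r=np.c_[(uv[:,0]-K[0,2])/K[0,0],(uv[:,1]-K[1,2])/K[1,1],np.ones(len(uv))]@T[:3,:3].T
    return T[:3,3]+r*((z-T[2,3])/r[:,2])[:,None]
def sock(d,T,c=(.551,.132)):
    im=d["img"]; K=d["camera_matrix"]; w=world(d,T)
    hsv=cv2.cvtColor(im,cv2.COLOR_RGB2HSV).astype(int)
    near=np.hypot(w[...,0]-c[0],w[...,1]-c[1])<.024
    yel=(hsv[...,0]>22)&(hsv[...,0]<40)&(hsv[...,1]>100)&(hsv[...,2]>60)
    dark=hsv[...,2]<hsv[...,2][near].mean()*.6
    m=(near&(yel|(w[...,2]<.064)|dark)).astype(np.uint8)
    v,u=np.where(m); p=ground(np.c_[u,v],T,K,.071)[:,:2]*1000
    hull=cv2.convexHull(p.astype(np.float32))
    # fit cross by IoU
    def inside(q,x):
        a=np.radians(x[2]); dx=q-x[:2]; X=dx@[np.cos(a),np.sin(a)]; Y=dx@[-np.sin(a),np.cos(a)]
        return ((abs(X)<14.5)&(abs(Y)<4.7))|((abs(X)<4.7)&(abs(Y)<14.5))
    V,U=np.where(near); q=ground(np.c_[U,V],T,K,.071)[:,:2]*1000; lab=m[V,U]>0
    from scipy.optimize import minimize
    f=lambda x:(inside(q,x)!=lab).sum()
    best=min((minimize(f,[p[:,0].mean()+i,p[:,1].mean()+j,a],method="Nelder-Mead",options=dict(initial_simplex=[[p[:,0].mean()+i,p[:,1].mean()+j,a],[p[:,0].mean()+i+2,p[:,1].mean()+j,a],[p[:,0].mean()+i,p[:,1].mean()+j+2,a],[p[:,0].mean()+i,p[:,1].mean()+j,a+4]])) for i in(-1,1) for j in(-1,1) for a in(2,6,10)),key=lambda r:r.fun)
    return best.x,best.fun,lab.sum()
def collar(d,T,c,zc):
    im=d["img"].astype(int); w=world(d,T)
    b=(im[...,2]>im[...,0]*1.4)&(im[...,2]>40)&(np.hypot(w[...,0]-c[0],w[...,1]-c[1])<.035)&(w[...,2]>zc-.004)&(w[...,2]<zc+.018)
    p=w[b]; 
    top=p[p[:,2]>zc+.007]; side=p[(p[:,2]>zc)&(p[:,2]<zc+.008)]
    return p,top,side,b
E
python3 - <<'E'
from meas import *
M,s=tcp(); d=eyes.read_camera("wrist"); T=M@d["T_tool_cam"]
print("sock",sock(d,T))
zc=s["tcp_pos"][2]-.047; c=s["tcp_pos"][:2]
p,top,side,b=collar(d,T,c,zc); print(len(p),len(top),len(side),np.percentile(p[:,2],[2,25,50,75,98]))
K=d["camera_matrix"]
# outline points: for each column topmost blue pixel (bottom rim) 
v,u=np.where(b); 
# left/right extremes per row -> and top
cols=np.unique(u); e=[]
for x in cols: e.append((x,v[u==x].min()))
for y in np.unique(v):
    e.append((u[v==y].min()-.5,y)); e.append((u[v==y].max()+.5,y))
e=np.array(e,float)
for nm,q in (("side",side),):
    if len(q)>20:
        f=least_squares(lambda x:np.hypot(q[:,0]-x[0],q[:,1]-x[1])-.022,c,loss="soft_l1",f_scale=.0005); print(nm,f.x, np.median(abs(f.fun)))
if len(top): print("top rect",cv2.minAreaRect((top[:,:2]*1000).astype(np.float32)), np.hypot(*(top[:,:2]-c).T).max())
t=eyes.read_camera("top"); print("sock top",sock(t,t["pose"]))
print("block ang", yaw(M))
# rabbit brown lateral symmetric check: tool-frame x of blue extremes
X=(np.linalg.inv(M)@np.c_[p,np.ones(len(p))].T).T; print("tool x range",np.percentile(X[:,0],[.5,99.5]),"y",np.percentile(X[:,1],[.5,99.5]))
E
```

```text
sock (array([550.5529, 130.9997,   7.5077]), np.float64(27.0), np.int64(1446))
1889 1808 117 [0.1491 0.153  0.1535 0.1539 0.1548]
side [0.5497 0.0284] 0.00014963634179766122
top rect ((548.6300048828125, 36.61286926269531), (42.524356842041016, 28.50557518005371), 5.8401994705200195) 0.022346821680133258
sock top (array([nan, nan,  2.]), np.float64(0.0), np.int64(0))
block ang 6.319942184830991
tool x range [-0.021   0.0207] y [-0.022   0.0059]meas.py:12: RuntimeWarning: Mean of empty slice.
  dark=hsv[...,2]<hsv[...,2][near].mean()*.6
  ret = ret.dtype.type(ret / rcount)
meas.py:23: RuntimeWarning: Mean of empty slice.
  best=min((minimize(f,[p[:,0].mean()+i,p[:,1].mean()+j,a],method="Nelder-Mead",options=dict(initial_simplex=[[p[:,0].mean()+i,p[:,1].mean()+j,a],[p[:,0].mean()+i+2,p[:,1].mean()+j,a],[p[:,0].mean()+i,p[:,1].mean()+j+2,a],[p[:,0].mean()+i,p[:,1].mean()+j,a+4]])) for i in(-1,1) for j in(-1,1) for a in(2,6,10)),key=lambda r:r.fun)
```

The wrist view shows the cross socket at (351,62) and the collar at (328,265), centred on the TCP within about 1 mm. The socket fit gives (0.5506, 0.131) with yaw about 7°. Moving over it.

Emit:
send_rows([
  [0.001,0.04,0,0.5,255],
  [0.001,0.04,0,0,255],
  [0,0.02,0,0,255],
  [0,0,0,0,255],
  [0,0,0,0,255],
  [0,0,0,0,255],
])

```text
clock: 6.0
tcp_pos: [0.552, 0.1282, 0.1912]
orientation: [0.0, 0.998, 0.059, -0.0]
wrist_force: [-0.6, -0.8, -1.2]
finger_gap: 0.017
```

```bash
python3 - <<'E'
from meas import *
M,s=tcp(); print(s["tcp_pos"],yaw(M),s["wrist_force"],s["ft_torque"],s["clock"])
d=save("scene","s4.png",(310,150,430,250),6)
w=world(d); c=s["tcp_pos"][:2]; zc=s["tcp_pos"][2]-.047
p,top,side,b=collar(d,d["pose"],c,zc)
for q in (p,side):
    if len(q)>10:
        f=least_squares(lambda x:np.hypot(q[:,0]-x[0],q[:,1]-x[1])-.022,c,loss="soft_l1",f_scale=.001); print("scene collar",len(q),f.x,np.median(abs(f.fun)))
for zz in (.135,.14,.145,.15,.155,.16):
    print(zz,((p[:,2]>zz-.0025)&(p[:,2]<zz+.0025)).sum(),end=" ")
m=(np.hypot(w[...,0]-.551,w[...,1]-.132)<.06)&(w[...,2]>.064)&(w[...,2]<.078);print("block",cv2.minAreaRect((w[m][:,:2]*1000).astype(np.float32)))
wd=save("wrist","w4.png"); ww=world(wd,M@wd["T_tool_cam"])
m=(np.hypot(ww[...,0]-.551,ww[...,1]-.132)<.06)&(ww[...,2]>.068)&(ww[...,2]<.074);print("block w",cv2.minAreaRect((ww[m][:,:2]*1000).astype(np.float32)))
E
```

```text
[0.552  0.1282 0.1912] 6.777412338813386 [-0.6361 -0.8265 -1.2152] [-0.056   0.0027 -0.0586] 6.0
scene collar 118 [0.5485 0.128 ] 0.003238819526587283
scene collar 49 [0.5519 0.1303] 0.0013508603762288317
0.135 0 0.14 0 0.145 11 0.15 43 0.155 50 0.16 14 block ((552.4210815429688, 131.5426788330078), (68.03845977783203, 66.4519271850586), 7.240218639373779)
block w ((550.52392578125, 131.6262664794922), (64.2000961303711, 63.92693328857422), 6.715117931365967)
```

View pics/s4.png

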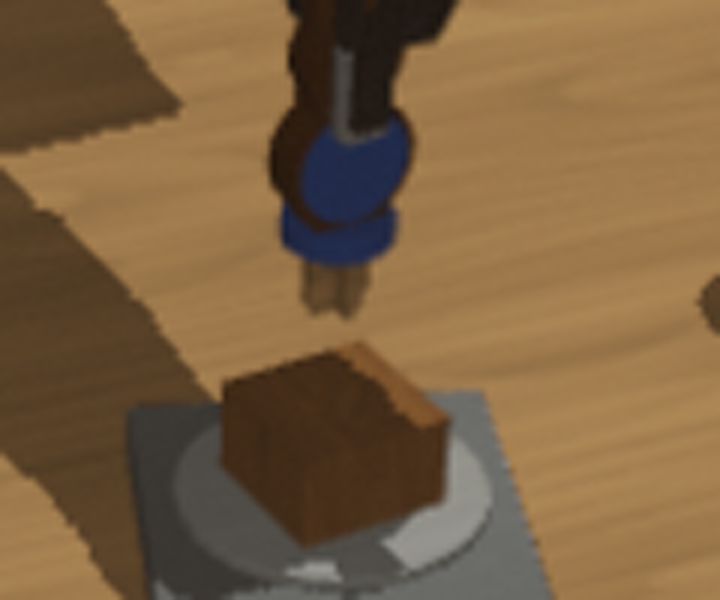

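View pics/w4.png

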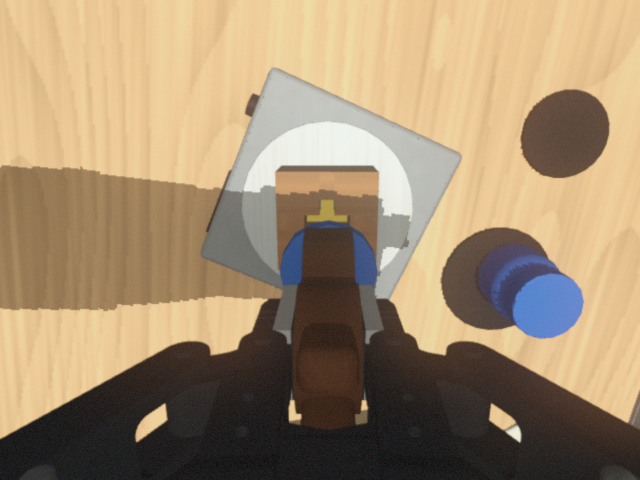

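The wrist view shows the collar at (329,262) just over the cross, with the arms parallel to the block sides. The scene crop shows the stem hanging straight at (337,290). The block centre now fits at (0.5505, 0.1316) with full 64 mm extents and yaw 6.7°. Correcting by (-1.3, +3) mm and lowering to just above the mouth.

Emit:
send_rows([
  [-0.0013,0.003,-0.02,0,255],
  [0,0,-0.02,0,255],
  [0,0,0,0,255],
  [0,0,0,0,255],
  [0,0,0,0,255],
])

```text
clock: 6.6
tcp_pos: [0.5513, 0.1321, 0.1524]
orientation: [-0.0, 0.998, 0.06, 0.001]
wrist_force: [0.7, -0.7, -1.2]
finger_gap: 0.0169
```

```bash
python3 - <<'E'
from meas import *
M,s=tcp(); print(s["tcp_pos"],yaw(M),s["wrist_force"],s["ft_torque"],s["clock"])
wd=save("wrist","w5.png",(220,120,440,320),3); ww=world(wd,M@wd["T_tool_cam"])
m=(np.hypot(ww[...,0]-.551,ww[...,1]-.132)<.06)&(ww[...,2]>.068)&(ww[...,2]<.074);print("block w",cv2.minAreaRect((ww[m][:,:2]*1000).astype(np.float32)))
p,top,side,b=collar(wd,M@wd["T_tool_cam"],s["tcp_pos"][:2],s["tcp_pos"][2]-.047)
X=(np.linalg.inv(M)@np.c_[p,np.ones(len(p))].T).T; print("tool x",X[:,0].min(),X[:,0].max(),"y",X[:,1].min(),X[:,1].max(),np.median(p[:,2]))
E
```

```text
[0.5513 0.1321 0.1524] 6.829948124481674 [ 0.6707 -0.7402 -1.1821] [ 0.0102 -0.0183  0.0579] 6.6
block w ((550.4755249023438, 132.0615997314453), (64.22618865966797, 63.08928298950195), 6.748021125793457)
tool x -0.021664853749061574 0.021410551905328368 y -0.022267815144984077 0.006822827865164041 0.11537218543740801
```

View pics/w5.png

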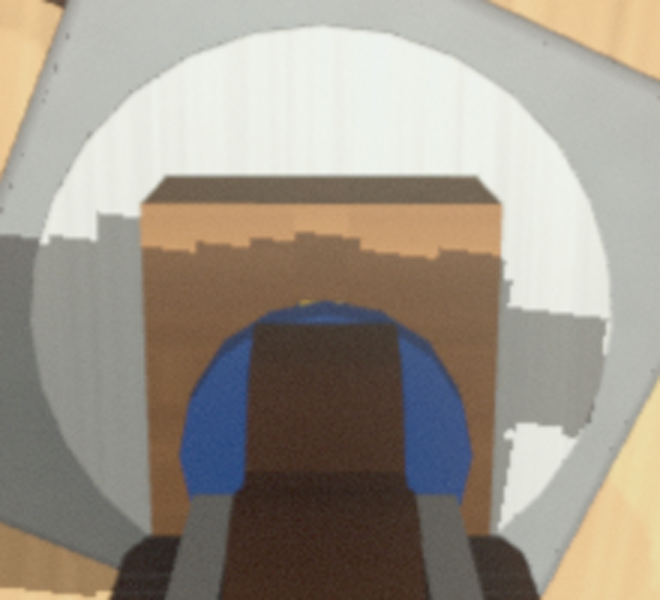

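Emit:
send_rows([
  [-0.0005,0,-0.004,0,255],
  [0,0,-0.003,0,255],
  [0,0,-0.003,0,255],
  [0,0,0,0,255],
  [0,0,0,0,255],
])

```text
clock: 7.15
tcp_pos: [0.5498, 0.1323, 0.1411]
orientation: [0.0, 0.998, 0.06, -0.0]
wrist_force: [0.1, -0.8, -1.9]
finger_gap: 0.0178
```

The tip is 7 mm inside with no contact force. Continuing.

Emit:
send_rows([
  [0,0,-0.004,0,255],
  [0,0,-0.004,0,255],
  [0,0,-0.004,0,255],
  [0,0,0,0,255],
  [0,0,0,0,255],
])

```text
clock: 7.65
tcp_pos: [0.5497, 0.1323, 0.1288]
orientation: [0.0, 0.998, 0.06, -0.0]
wrist_force: [-0.1, -2.7, -2.9]
finger_gap: 0.017
```

Emit:
send_rows([
  [0,0,-0.003,0,255],
  [0,0,-0.003,0,255],
  [0,0,-0.002,0,255],
  [0,0,-0.001,0,255],
  [0,0,0,0,255],
  [0,0,0,0,255],
], newtons=100)

```text
clock: 8.25
tcp_pos: [0.5501, 0.1324, 0.1211]
orientation: [0.0, 0.998, 0.06, 0.0]
wrist_force: [-1.5, -2.3, 4.9]
finger_gap: 0.0171
```

Emit:
send_rows([
  [0,0,-0.001,0,255],
  [0,0,-0.001,0,255],
  [0,0,0,0,255],
])

```text
clock: 8.55
tcp_pos: [0.5501, 0.1324, 0.1193]
orientation: [0.0, 0.998, 0.06, 0.0]
wrist_force: [-0.8, -1.8, 6.3]
finger_gap: 0.0169
```

Emit:
send_rows([
  [0,0,-0.001,0,255],
  [0,0,0,0,255],
  [0,0,0,0,255],
])

```text
clock: 8.85
tcp_pos: [0.5501, 0.1324, 0.1184]
orientation: [0.0, 0.998, 0.06, 0.0]
wrist_force: [-2.1, -3.7, 6.5]
finger_gap: 0.0166
```

Emit:
send_rows([
  [0,0,-0.001,0,255],
  [0,0,0,0,255],
  [0,0,0,0,255],
])

```text
clock: 9.15
tcp_pos: [0.5502, 0.1324, 0.1181]
orientation: [0.0, 0.998, 0.06, 0.001]
wrist_force: [-3.9, -1.3, 12.4]
finger_gap: 0.0167
```

Emit:
send_rows([
  [0,0,-0.001,0,255],
  [0,0,0,0,255],
  [0,0,0,0,255],
])

```text
clock: 9.45
tcp_pos: [0.5502, 0.1325, 0.1181]
orientation: [0.0, 0.998, 0.06, 0.001]
wrist_force: [-5.7, -3.3, 17.6]
finger_gap: 0.017
```

The force now rises (6.5 → 12.4 → 17.6 N) while z stays at 0.1181, so the collar is on the block. Checking visually.

```bash
python3 - <<'E'
from meas import *
M,s=tcp(); print(s["tcp_pos"],yaw(M),s["wrist_force"],s["ft_torque"],s["clock"])
d=save("scene","s6.png",(200,170,430,310),3.4)
wd=save("wrist","w6.png",(220,120,440,320),3); ww=world(wd,M@wd["T_tool_cam"])
m=(np.hypot(ww[...,0]-.551,ww[...,1]-.132)<.06)&(ww[...,2]>.066)&(ww[...,2]<.074);print("block",cv2.minAreaRect((ww[m][:,:2]*1000).astype(np.float32)),np.median(ww[m][:,2]))
p,top,side,b=collar(wd,M@wd["T_tool_cam"],s["tcp_pos"][:2],s["tcp_pos"][2]-.047)
print("collar top z",np.median(p[:,2]))
print(eyes.tip_of("rabbit_blue","scene")[:2],eyes.tip_of("rabbit_blue","wrist")[:2],eyes.tip_of("rabbit_red","scene")[:1])
E
```

```text
[0.5502 0.1325 0.1181] 6.8758639299842095 [-5.7414 -3.3444 17.5994] [-0.7982  1.6171 -0.0407] 9.45
block ((549.8706665039062, 138.20260620117188), (64.39717864990234, 50.84321212768555), 6.450634002685547) 0.07111794314460353
collar top z 0.08095859866608754
[{'xyz': [0.5497, 0.1339, 0.0739], 'conf': 0.69}] [{'xyz': [0.5489, 0.1384, 0.0721], 'conf': 0.59}] [{'xyz': [0.6114, -0.2105, 0.0446], 'conf': 0.71}]
```

View pics/s6.png

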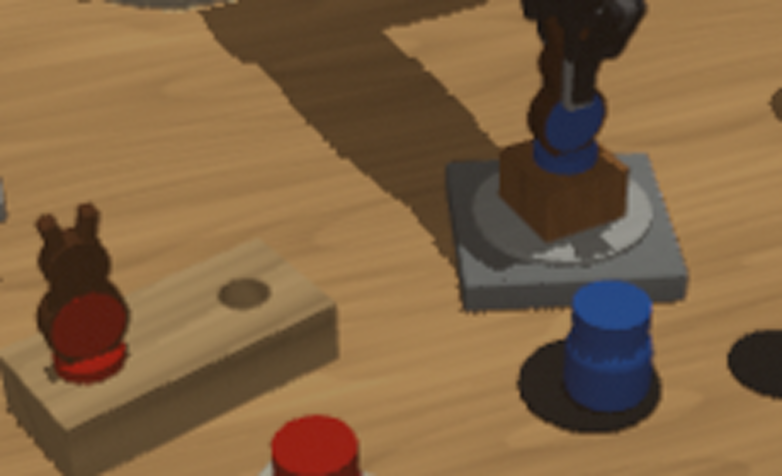

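View pics/w6.png

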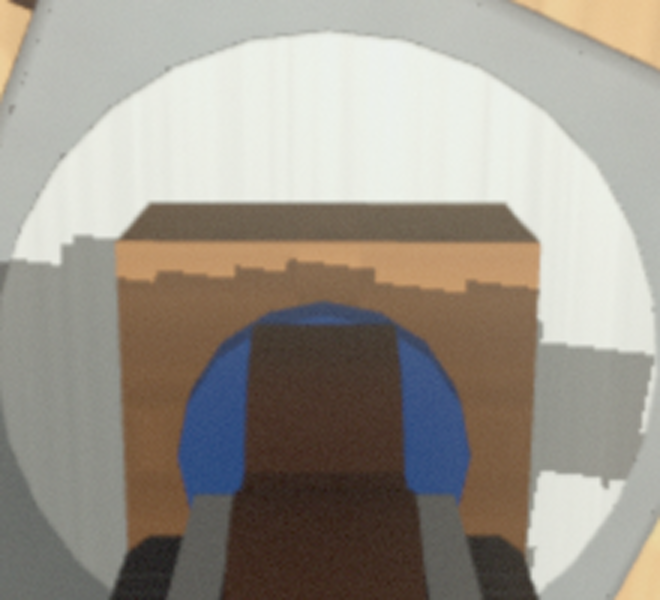

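The scene crop shows the collar flush on the block at (567,160), an empty rack hole at (243,293), and the red rabbit and both tubs in place. In the wrist crop no gap shows under the collar at (323,310). Its top is at 0.0810, i.e. block top 0.071 plus 10 mm. Handing in.

```bash
python3 -c "
from h import *
print(ticket.hand_in()); s=monitor.get_state(); print(s['tcp_pos'],s['wrist_force'],s['clock'])"
```

```text
the job is handed in; nothing more can be done
None
the job is handed in; nothing more can be done
```

I put the blue-collared rabbit fully home in the turntable socket and handed the job in, still gripping it at 100 N and pressing it down. I chose blue because the blue tub stands on the larger black coaster; the smaller black disc is empty. I turned the rabbit from about 20° to 6.8° to match the block, and the last reading before hand-in was at 9.45 s.

**Seating:** For the last 2 mm of commanded downward travel, the push rose from 6.5 to 17.6 N while the tool height stayed near 0.118 m. The top of the collar measured 0.081 m, which is the block top (0.071 m) plus the 10 mm collar.

**Everything else:** The final picture shows the red rabbit, both tubs, the rack and the turntable housing where they were. It did not cover all the bystanders, and I did not recheck those.

**Loose ends:**
- At rest there was a small sideways force of about 6 N and a moment of about 1.8 N m.
- The networks put the rabbit's origin 1–3 mm higher and 1–6 mm to the side of where it should be, which disagrees with the depth and force readings. I trusted the depth and force.
- One fit of the socket in the overhead camera returned nothing because the arm was in the way.
- The readback after hand-in returned nothing, so I could not check the final second.

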